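# Weigh down the glue press with the heavy tin

### The arm

A 7-joint arm with a two-finger parallel gripper is mounted at the origin on the work surface. World frame = base frame: x ahead of the robot, y to its left, z up, the work surface at z = 0. Lengths are in m, angles in rad, forces in N, time in s.
With the tool pointing down it reaches from about 0.35 to 0.9 m from the base axis. Payload 7.2 kg.
Tool frame: the origin (TCP) lies at the centre of the arm's flange, where the gripper is bolted on; the fingertips stand 182 mm ahead of it and the grasp point (between the pads) lies 163 mm ahead of it; z points along the fingers, x is the direction in which the jaws open and shut, and the axes are right-handed (so a half turn about z gives the same grasp; the last joint's range is limited). The gripper opens to 88 mm and grips with 3 to 60 N. Pads are 20 mm wide; open, the fingers measure 115 mm over their backs; the gripper's body (75 mm by 178 mm) begins 61 mm behind the grasp point.
Start: joints at [-1.192, 0.411, -0.013, 1.596, 0.006, 1.134, -0.082], TCP at [0.27, 0.564, 0.405] pointing down, gripper open.
Joint ranges: [-2.95, 2.95], [-0.29, 1.99], [-1.47, 1.44], [0.14, 2.54], [-1.03, 4.17], [0.13, 1.85], [-2.86, 2.86]. Speed limits (rad/s): [2.39, 2.39, 3.01, 3.01, 3.14, 3.14, 3.14].

### API

Orientations are given as [roll, pitch, yaw] about the fixed x, y, z axes, in that order (R = Rz(yaw) Ry(pitch) Rx(roll)).
In Python, from bench import manip gives the robot as it stands. The module is installed in compiled form; this text tells all that it offers.
- The arm moves only by the tool send_rows, never from a script. Its argument "commands" is text: rows parted by semicolons, each of 7 numbers parted by spaces: the shift along the tool's x, y, z in mm, then the turn, a rotation vector about the tool's x, y, z in rad, then the finger opening in mm, from 0 to 87.8. A call has 1 to 10 rows; each row is the pose to reach, as a shift and turn from the pose commanded when the call began, along the tool's axes at that moment; what a row does not reach only later rows make up. A row lasts 1/10 s, in which the tool goes at most 50 mm and 8.59 degrees, less where a joint would pass 70% of its speed; a pose out of reach is approached as far as the arm can. A call with a gripper value outside its range is refused whole. The fingers move at their own pace and stop on an object; "grip_force" is the grip in N (left out, the last holds). Time passes only in rows, so rows that repeat a pose let the fingers close. It gives the time, the measured TCP pose, the force and the opening at its end, in the units of the state.
- manip.read_state(): the state, without advancing time (a new reading comes with each control period).
- manip.snapshot(name): name is "side" or "top"; returns the picture (480x640x3 uint8, red, green, blue); there is no depth.
- manip.camera_info(name): a dict with "fx", "fy", "cx", "cy" (pixels), "dist" ([k1, k2, p1, p2, k3] as OpenCV has them; the pictures are not rectified), "extrinsics" (4x4, takes a point from camera to world coordinates). Camera axes: x right, y down, z forward; pixel columns grow to the right and rows downward; lengths in m; the calibration is good to about 2 mm. A picture is of the moment at which its call begins. camera_info takes no time and is no camera call.
- manip.close_job(): hands the job in, once; it reports no verdict.
The state is a dict: "t": time; "qpos": joint angles; "joint_velocities": joint speeds; "tau": joint torques, N m; "tool_pos": TCP position; "ee_rot": TCP orientation; "contact_force": force on the tool from outside, world axes, zero at the start; "moment": the same for the moment, N m; "opening": opening from 0.0 (shut) to 1.0 (fully open).
Only numpy, scipy, OpenCV 4.12 (cv2) and the standard library are available. Lean on these libraries where they do the work, as an engineer would, in place of code of your own. Each camera call takes 0.05 s, during which the arm holds its last target. There are 200 camera calls.

### The job

Two identical small lidded steel tins stand on the bench: one has a steel plug shut inside and is heavy, the other only a cork plug, and you can tell them apart only by lifting. Stand the heavy tin upright in the middle of the plywood plate of the sprung glue press, so that its weight closes the press, and stand the light tin upright in the shallow cardboard tray.

Things in the scene. Friction and masses are not known exactly. Their poses are not given: they have to be found in the camera images.
- tin_a_centre (a point): One of two identical plain steel tins with shut lids, 56 mm across (58 mm at a band 65 to 74 mm up), 76 mm high, upright on the bench ahead of the robot, one left, one right. At random one of them is heavy, 0.55 to 0.73 kg, the other about 0.15 kg. The plug inside is slightly loose. The point is the tin's centre, 38 mm above its underside; z is up.
- tin_b_centre (a point): The other tin, the same in size and looks as tin_a; if tin_a is heavy this one is light, and the other way round. The point is its centre, 38 mm above its underside.
- plate_top (a point): Sprung glue press, fixed to the bench at the left or right: dark wooden base 140 x 140 x 20 mm, pale plywood plate 120 x 120 x 10 mm on springs above it. The point is the middle of the plate's upper face, 40 mm above the bench; x, y along its edges. It moves down up to 8 mm, starting at 3 N, closed at 4 N, so only the heavy tin closes it; unloaded it springs up.
- tray_floor (a point): Shallow square open cardboard tray, 150 x 150 mm outside, walls 4 mm thick and 25 mm high, fixed to the bench on the side opposite the press. The point is the centre of its inner floor, 4 mm above the bench; x and y run along its walls.

How it is judged:
At the end, for the whole second after the job is handed in: The heavy tin stands upright (within 10 degrees) on the press plate, within 25 mm of its middle, and holds it closed (plate top under 34.5 mm above the bench); the light tin stands upright (within 10 degrees) on the tray floor, within 60 mm of its middle; both let go (height (world z) of plate_top below 0.0345 m and ((horizontal distance between tin_a_centre and plate_top below 0.025 m and z of tin_a_centre in the frame of plate_top between 0.033 and 0.043 m and horizontal distance between tin_b_centre and tray_floor below 0.06 m and z of tin_b_centre in the frame of tray_floor between 0.033 and 0.043 m) or (horizontal distance between tin_b_centre and plate_top below 0.025 m and z of tin_b_centre in the frame of plate_top between 0.033 and 0.043 m and horizontal distance between tin_a_centre and tray_floor below 0.06 m and z of tin_a_centre in the frame of tray_floor between 0.033 and 0.043 m)) and angle between each of tin_a_centre, tin_b_centre's own z axis and vertical below 0.17 rad); the robot touches nothing.
It also fails if it takes over 64 s, if anything falls off the work surface, if the arm or the gripper's body presses on something with over 40 N, if the wrist force passes 120 N, or if a joint passes its speed limit or range.

## Working session

There is one attempt and no reset: what is moved stays moved. The work goes in short steps, Python scripts to look and compute and a tool call to move; the robot and the scene stay as the last step left them, time stands still between calls to the robot, and variables do not carry over. Pictures are saved under pics/ and viewed, about 8 in all and at most 12, crops included, and the job is handed in when it is done.

Besides the shell and the picture viewer there is one more tool, called after ">>>" by a JSON object that holds its "api" and its "payload". send_rows: Moves the arm, as the interface text tells. Its arguments: {"type":"object","properties":{"commands":{"type":"string"},"grip_force":{"type":"number"}},"required":["commands"]}

```bash
mkdir -p pics; python3 - <<'E'
from bench import manip
import cv2
s=manip.read_state();print({k:s[k] for k in('t','tool_pos','ee_rot','contact_force','opening')})
for n in('top','side'):
    cv2.imwrite(f'pics/{n}0.png',manip.snapshot(n)[:,:,::-1]);print(n,manip.camera_info(n))
E
```

```text
{'t': 0.0, 'tool_pos': array([0.2699992 , 0.56344298, 0.40380853]), 'ee_rot': array([3.14146956e+00, 1.59187412e-03, 1.12398379e+00]), 'contact_force': array([ 0.79047806, -0.0014883 ,  0.39519559]), 'opening': 1.0004748407142825}
top {'fx': 495.6580677985639, 'fy': 495.6580677985639, 'cx': 316.156889916634, 'cy': 237.78525692824903, 'dist': array([0.04137346, 0.        , 0.        , 0.        , 0.        ]), 'extrinsics': array([[-0.08173914, -0.97460362,  0.20848618,  0.36225721],
       [-0.99664604,  0.08075341, -0.01324992, -0.01172587],
       [-0.00392255, -0.20886997, -0.97793556,  0.93444272],
       [ 0.        ,  0.        ,  0.        ,  1.        ]])}
side {'fx': 457.3462946731689, 'fy': 457.3462946731689, 'cx': 316.02982447761474, 'cy': 242.21604800174853, 'dist': array([-0.05434846,  0.        ,  0.        ,  0.        ,  0.        ]), 'extrinsics': array([[ 0.84246342, -0.41712759,  0.34096915,  0.19128293],
       [-0.53873848, -0.65698953,  0.52737615, -0.51689174],
       [ 0.00403002, -0.62798832, -0.77821233,  0.78630508],
       [ 0.        ,  0.        ,  0.        ,  1.        ]])}
```

View pics/top0.png

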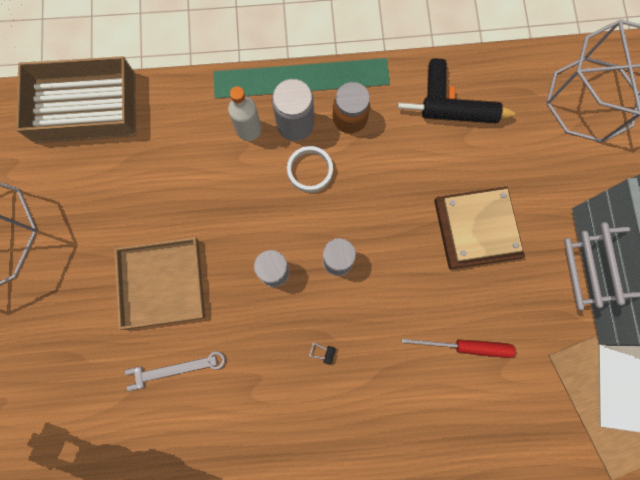

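View pics/side0.png

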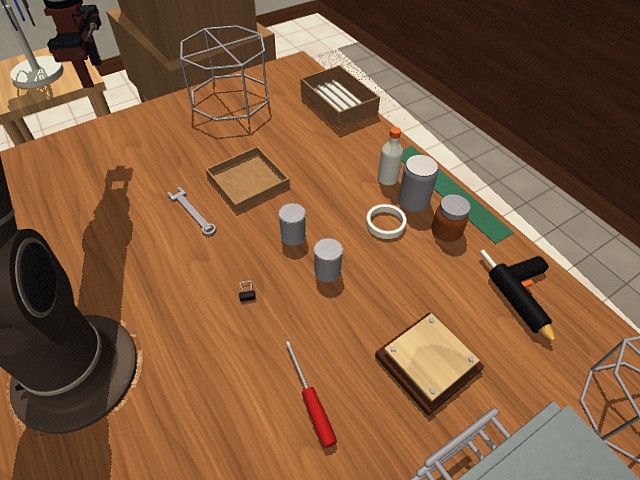

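The top view shows the tin lids at about (270,266) and (339,255). The press plate has corners near (445,198), (507,188), (522,252) and (458,262), and the tray spans (117,245) to (204,325). I'll magnify for precise points.

```bash
cat > h.py <<'E'
import numpy as np, cv2
from bench import manip
def px2w(n,uv,z):
    c=manip.camera_info(n);K=np.array([[c['fx'],0,c['cx']],[0,c['fy'],c['cy']],[0,0,1]])
    p=cv2.undistortPoints(np.array(uv,float).reshape(-1,1,2),K,c['dist']).reshape(-1,2)
    E=c['extrinsics'];d=np.c_[p,np.ones(len(p))]@E[:3,:3].T;o=E[:3,3]
    return o+d*((z-o[2])/d[:,2])[:,None]
E
python3 - <<'E'
import cv2,numpy as np
from h import px2w
t=cv2.imread('pics/top0.png');s=cv2.imread('pics/side0.png')
r=lambda im,x,y,w,h:cv2.resize(im[y:y+h,x:x+w],(400,300),interpolation=cv2.INTER_CUBIC)
a=r(t,240,230,120,90);b=r(t,430,180,100,75);c=r(t,105,230,140,105);d=r(s,260,190,120,90)
cv2.imwrite('pics/crop.png',np.vstack([np.hstack([a,b]),np.hstack([c,d])]))
print(px2w('top',[(270,266),(339,255)],.076),px2w('side',[(292,212),(328,247)],.076))
E
```

```text
[[ 0.5016301   0.06124647  0.076     ]
 [ 0.51112178 -0.06083581  0.076     ]] [[ 0.50382973  0.06058827  0.076     ]
 [ 0.51594631 -0.05848564  0.076     ]]
```

View pics/crop.png

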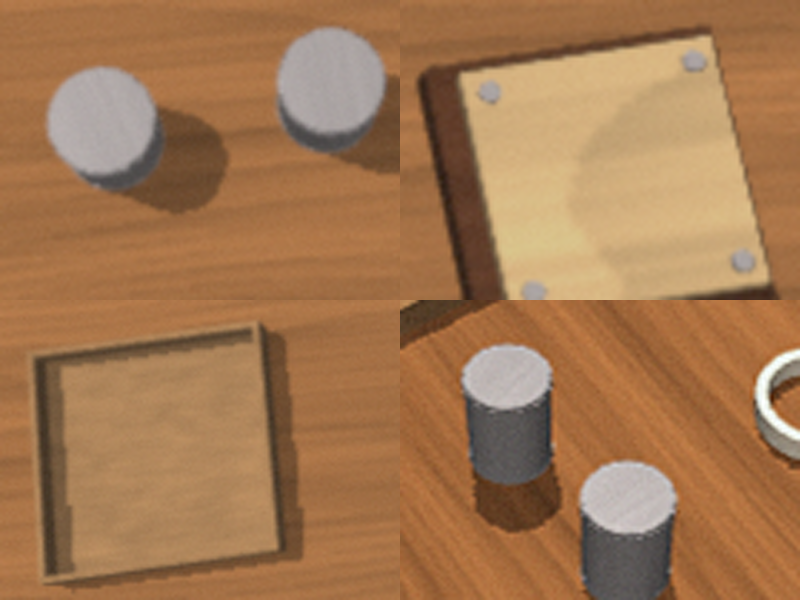

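```bash
cat > g.py <<'E'
import numpy as np
from bench import manip
from scipy.spatial.transform import Rotation as R
def shift(p):  # tool-axis shift (mm) from the measured pose to TCP target p
    s=manip.read_state();return np.round(R.from_euler('xyz',s['ee_rot']).inv().apply(np.array(p)-s['tool_pos'])*1e3,1)
E
python3 - <<'E'
import numpy as np
from h import px2w
from g import shift
T=px2w('top',[(270.7,266.1),(339.1,254.4)],.076);S=px2w('side',[(291.9,213.2),(328.2,249.2)],.076)
print(T,S)
A=(T+S)/2
sc=np.array([(89,92),(294,62),(342,261),(134,291)])/4+[429.6,179.6]
P=px2w('top',sc,.04).mean(0)
tr=np.array([(35,56),(258,24),(283,248),(45,279)])/2.857+[104.7,229.7]
Q=px2w('top',tr,.025)
print('plate',P,px2w('side',[(431,362)],.04),'tray',Q.mean(0),Q,)
for n,p in(('A',A[0]),('B',A[1]),('P',P),('Q',Q.mean(0))):print(n,p,shift([p[0],p[1],.405]))
E
```

```text
[[ 0.50135237  0.06003739  0.076     ]
 [ 0.51217333 -0.06110884  0.076     ]] [[ 0.50190158  0.05775186  0.076     ]
 [ 0.51322472 -0.06330535  0.076     ]]
plate [ 0.55444124 -0.33326118  0.04      ] [[ 0.54291881 -0.34463967  0.04      ]] tray [0.49702084 0.26977386 0.025     ] [[0.56489764 0.34654489 0.025     ]
 [0.57427953 0.20216987 0.025     ]
 [0.42768136 0.19070291 0.025     ]
 [0.42122484 0.33967775 0.025     ]]
A [0.50162697 0.05889463 0.076     ] [-355.   426.9   -0.5]
B [ 0.51269903 -0.06220709  0.076     ] [-4.594e+02  4.892e+02 -4.000e-01]
P [ 0.55444124 -0.33326118  0.04      ] [-685.8  644.    -0. ]
Q [0.49702084 0.26977386 0.025     ] [-166.8  331.6   -0.8]
```

>>> {"api": "send_rows", "payload": {"commands": "-35 43 0 0 0 0 87.8;-70 85 0 0 0 0 87.8;-105 128 0 0 0 0 87.8;-140 170 0 0 0 0 87.8;-175 213 0 0 0 0 87.8;-210 255 0 0 0 0 87.8;-250 300 0 0 0 0 87.8;-285 343 0 0 0 0 87.8;-320 385 0 0 0 0 87.8;-355 427 0 0 0 0 87.8", "grip_force": 40}}

```text
t: 1.1
tool_pos: [0.479, 0.1073, 0.4047]
ee_rot: [-3.142, -0.0, 1.124]
contact_force: [0.7, 1.1, -0.4]
opening: 0.998
```

>>> {"api": "send_rows", "payload": {"commands": "0 0 0 0 0 0 87.8;0 0 0 0 0 0 87.8;0 0 0 0 0 0 87.8;0 0 0 0 0 0 87.8;0 0 0 0 0 0 87.8"}}

```text
t: 1.6
tool_pos: [0.4784, 0.1105, 0.4046]
ee_rot: [-3.141, -0.0, 1.126]
contact_force: [-1.1, 0.6, -0.3]
opening: 1.0
```

```bash
python3 - <<'E'
from g import *
s=manip.read_state();print(s['t'],s['tool_pos'],s['ee_rot'],s['contact_force'],shift([.5016,.0589,.203]))
import cv2
from h import *
im=cv2.imread('pics/side0.png')
c=cv2.resize(im[300:420,360:500],(700,600),interpolation=cv2.INTER_CUBIC)
cv2.imwrite('pics/press.png',c)
E
```

```text
1.6 [0.47837718 0.11053408 0.40455836] [-3.14128926e+00 -6.68259645e-05  1.12637896e+00] [-1.07051482  0.63457218 -0.25691974] [-36.6  43.2 201.5]
```

View pics/press.png

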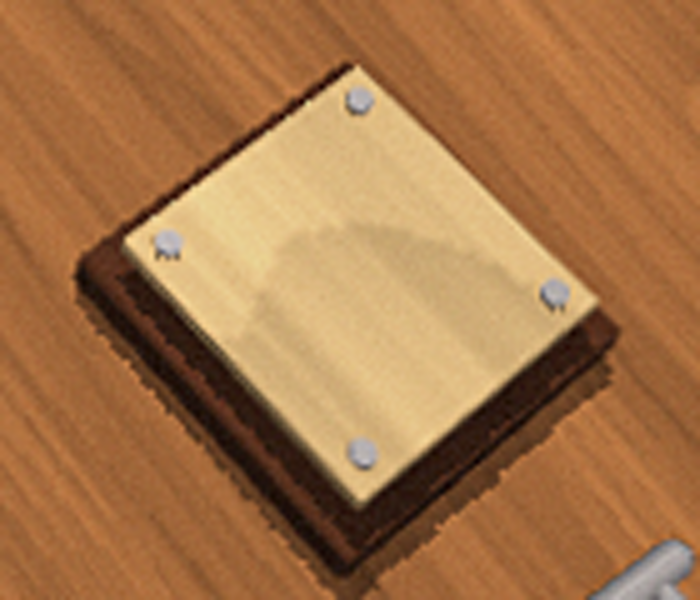

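>>> {"api": "send_rows", "payload": {"commands": "-20 22 10 0 0 0 87.8;-37 43 30 0 0 0 87.8;-37 43 60 0 0 0 87.8;-37 43 80 0 0 0 87.8;-37 43 80 0 0 0 87.8;-37 43 80 0 0 0 87.8"}}

```text
t: 2.2
tool_pos: [0.5016, 0.0579, 0.325]
ee_rot: [-3.141, 0.0, 1.125]
contact_force: [-0.5, -0.1, 0.0]
opening: 0.999
```

```bash
python3 - <<'E'
from g import *
from h import *
s=manip.read_state();print(s['t'],s['tool_pos'],s['ee_rot'],s['contact_force'],shift([.5016,.0589,.203]))
w=px2w('side',np.array([(359,99),(168,242),(361,453),(555,293)])/5+[359.6,299.6],.041);print('plate',w.mean(0),w)
cv2.imwrite('pics/s1.png',manip.snapshot('side')[100:330,180:480,::-1].repeat(2,0).repeat(2,1))
E
```

```text
2.2 [0.50162754 0.05794781 0.32496017] [-3.14126910e+00  2.50584088e-04  1.12494971e+00] [-0.53539318 -0.10297719  0.00505606] [  0.9  -0.4 122. ]
plate [ 0.55468146 -0.33277572  0.041     ] [[ 0.59932301 -0.28129942  0.041     ]
 [ 0.50350607 -0.28814873  0.041     ]
 [ 0.5099475  -0.384016    0.041     ]
 [ 0.60594926 -0.37763874  0.041     ]]
```

View pics/s1.png

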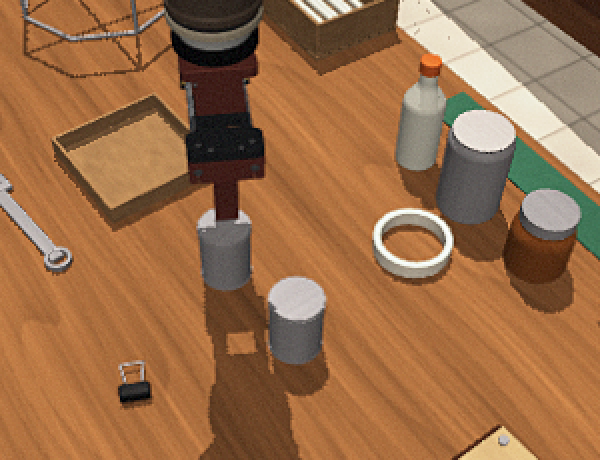

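The gripper hangs centred over the left tin, at about (225,225) in the crop. The side view puts the press at (0.555, -0.333), which agrees with the top view. Next I descend and grip.

>>> {"api": "send_rows", "payload": {"commands": "1 0 30 0 0 0 87.8;1 0 60 0 0 0 87.8;1 0 90 0 0 0 87.8;1 0 110 0 0 0 87.8;1 0 121 0 0 0 87.8;1 0 121 0 0 0 87.8;1 0 121 0 0 0 70;1 0 121 0 0 0 60;1 0 121 0 0 0 45;1 0 121 0 0 0 40", "grip_force": 40}}

```text
t: 3.25
tool_pos: [0.5026, 0.0587, 0.2046]
ee_rot: [3.14, -0.002, 1.124]
contact_force: [3.0, 5.0, 1.0]
opening: 0.675
```

>>> {"api": "send_rows", "payload": {"commands": "0 0 0 0 0 0 40;0 0 0 0 0 0 40;0 0 0 0 0 0 40;0 0 -8 0 0 0 40;0 0 -20 0 0 0 40;0 0 -35 0 0 0 40;0 0 -50 0 0 0 40;0 0 -60 0 0 0 40;0 0 -60 0 0 0 40;0 0 -60 0 0 0 40"}}

```text
t: 4.25
tool_pos: [0.5016, 0.0582, 0.2635]
ee_rot: [-3.141, 0.0, 1.124]
contact_force: [-0.2, -0.3, -7.7]
opening: 0.634
```

>>> {"api": "send_rows", "payload": {"commands": "0 0 0 0 0 0 40;0 0 0 0 0 0 40;0 0 0 0 0 0 40"}}

```text
t: 4.55
tool_pos: [0.5018, 0.0582, 0.2631]
ee_rot: [-3.141, 0.001, 1.124]
contact_force: [0.7, -0.8, -6.8]
opening: 0.638
```

About 7 N, so this one is the heavy tin. I lift clear of the other tin and go to the press.

```bash
python3 - <<'E'
from g import *
print(shift([.5546,-.333,.323]),shift([.5546,-.333,.243]))
E
```

```text
[-330.   216.6  -59.8] [-330.   216.6   20.2]
```

>>> {"api": "send_rows", "payload": {"commands": "0 0 -25 0 0 0 40;0 0 -50 0 0 0 40;-20 13 -60 0 0 0 40;-45 30 -60 0 0 0 40;-72 47 -60 0 0 0 40;-100 66 -60 0 0 0 40;-128 84 -60 0 0 0 40;-156 102 -60 0 0 0 40;-184 121 -60 0 0 0 40;-212 139 -60 0 0 0 40"}}

```text
t: 5.55
tool_pos: [0.5357, -0.1943, 0.3232]
ee_rot: [-3.141, 0.0, 1.124]
contact_force: [1.0, 0.4, -6.3]
opening: 0.635
```

>>> {"api": "send_rows", "payload": {"commands": "-28 18 0 0 0 0 40;-56 37 0 0 0 0 40;-80 53 0 0 0 0 40;-100 66 0 0 0 0 40;-112 74 0 0 0 0 40;-118 78 0 0 0 0 40;-118 78 0 0 0 0 40;-118 78 0 0 0 0 40;-118 78 0 0 0 0 40"}}

```text
t: 6.45
tool_pos: [0.5555, -0.3316, 0.3235]
ee_rot: [-3.141, -0.001, 1.126]
contact_force: [0.8, 0.8, -6.9]
opening: 0.637
```

```bash
python3 - <<'E'
from g import *
import cv2
s=manip.read_state();print(s['t'],s['tool_pos'],s['ee_rot'],s['contact_force'],s['opening'],shift([.5546,-.333,.242]))
a=manip.snapshot('side')[210:430,320:530,::-1];b=manip.snapshot('top')[130:350,390:600,::-1]
cv2.imwrite('pics/p2.png',cv2.resize(cv2.hconcat([cv2.UMat(a.copy()),cv2.UMat(b.copy())]).get(),(800,419)))
E
```

```text
6.45 [ 0.55545917 -0.33158423  0.32354419] [-3.14102492e+00 -9.83415232e-04  1.12573761e+00] [ 0.76266387  0.77217857 -6.86315315] 0.6369930456268197 [-1.7 -0.1 81.5]
```

View pics/p2.png

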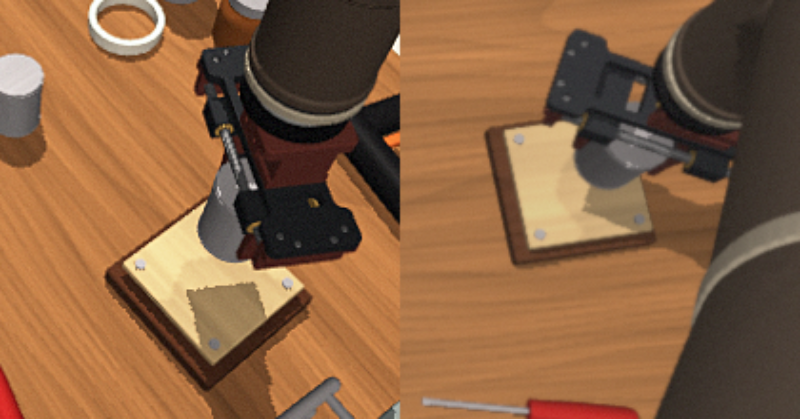

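The tin hangs upright over the plate. I lower it slowly to just about the closed height.

>>> {"api": "send_rows", "payload": {"commands": "-2 0 15 0 0 0 40;-2 0 35 0 0 0 40;-2 0 52 0 0 0 40;-2 0 64 0 0 0 40;-2 0 72 0 0 0 40;-2 0 76 0 0 0 40;-2 0 79 0 0 0 40;-2 0 79 0 0 0 40;-2 0 79 0 0 0 40"}}

```text
t: 7.45
tool_pos: [0.5544, -0.3351, 0.2453]
ee_rot: [3.14, -0.0, 1.124]
contact_force: [-0.4, -0.6, -7.3]
opening: 0.636
```

>>> {"api": "send_rows", "payload": {"commands": "0 0 2 0 0 0 40;0 0 4 0 0 0 40;0 0 5 0 0 0 40;0 0 6 0 0 0 40;0 0 6 0 0 0 40;0 0 6 0 0 0 40;0 0 6 0 0 0 40"}}

```text
t: 8.15
tool_pos: [0.5545, -0.3351, 0.2389]
ee_rot: [3.141, 0.0, 1.124]
contact_force: [2.4, -1.2, -3.1]
opening: 0.64
```

>>> {"api": "send_rows", "payload": {"commands": "0 0 1 0 0 0 40;0 0 2 0 0 0 40;0 0 2.5 0 0 0 40;0 0 2.5 0 0 0 40;0 0 2.5 0 0 0 40;0 0 2.5 0 0 0 40"}}

```text
t: 8.75
tool_pos: [0.5544, -0.335, 0.2366]
ee_rot: [3.141, -0.0, 1.124]
contact_force: [0.7, -0.0, 4.9]
opening: 0.636
```

The tin is seated with the plate closed. I open gradually and lift straight up.

>>> {"api": "send_rows", "payload": {"commands": "0 0 0 0 0 0 57;0 0 0 0 0 0 60;0 0 0 0 0 0 66;0 0 0 0 0 0 74;0 0 0 0 0 0 87.8;0 0 0 0 0 0 87.8;0 0 0 0 0 0 87.8;0 0 0 0 0 0 87.8;0 0 0 0 0 0 87.8"}}

```text
t: 9.65
tool_pos: [0.5542, -0.3349, 0.2362]
ee_rot: [3.142, -0.0, 1.124]
contact_force: [0.2, -0.0, 0.1]
opening: 1.004
```

>>> {"api": "send_rows", "payload": {"commands": "0 0 -10 0 0 0 87.8;0 0 -25 0 0 0 87.8;0 0 -45 0 0 0 87.8;0 0 -70 0 0 0 87.8;0 0 -95 0 0 0 87.8;0 0 -120 0 0 0 87.8;0 0 -120 0 0 0 87.8;0 0 -120 0 0 0 87.8"}}

```text
t: 10.45
tool_pos: [0.5542, -0.335, 0.3577]
ee_rot: [3.139, -0.0, 1.124]
contact_force: [-0.3, 1.4, -0.8]
opening: 0.999
```

```bash
python3 - <<'E'
from g import *
s=manip.read_state();print(s['t'],s['tool_pos'],s['contact_force'],shift([.5127,-.0622,.325]),shift([.5127,-.0622,.203]))
E
```

```text
10.45 [ 0.55423242 -0.33497021  0.35768237] [-0.27716759  1.35554522 -0.83297574] [ 228.  -155.4   32.4] [ 228.  -155.7  154.4]
```

>>> {"api": "send_rows", "payload": {"commands": "25 -17 0 0 0 0 87.8;55 -38 0 0 0 0 87.8;90 -61 0 0 0 0 87.8;125 -85 0 0 0 0 87.8;160 -109 0 0 0 0 87.8;190 -130 0 0 0 0 87.8;215 -147 0 0 0 0 87.8;228 -155 10 0 0 0 87.8;228 -155 30 0 0 0 87.8;228 -155 30 0 0 0 87.8"}}

```text
t: 11.45
tool_pos: [0.5119, -0.0622, 0.3234]
ee_rot: [-3.137, 0.002, 1.125]
contact_force: [-0.7, -0.5, 0.3]
opening: 0.999
```

>>> {"api": "send_rows", "payload": {"commands": "0 0 0 0 0 0 87.8;0 0 0 0 0 0 87.8;0 0 0 0 0 0 87.8"}}

```text
t: 11.75
tool_pos: [0.5132, -0.0631, 0.3266]
ee_rot: [3.141, -0.0, 1.123]
contact_force: [0.2, 0.1, -0.9]
opening: 0.998
```

```bash
python3 - <<'E'
from g import *
import cv2
s=manip.read_state();print(s['t'],s['tool_pos'],s['contact_force'],shift([.5127,-.0622,.203]))
a=manip.snapshot('side')[130:430,240:520,::-1]
cv2.imwrite('pics/p3.png',cv2.resize(a,(560,600)))
E
```

```text
11.75 [ 0.5132002  -0.06307932  0.32664342] [ 0.22861468  0.13326442 -0.89228601] [  0.6  -0.9 123.6]
```

View pics/p3.png

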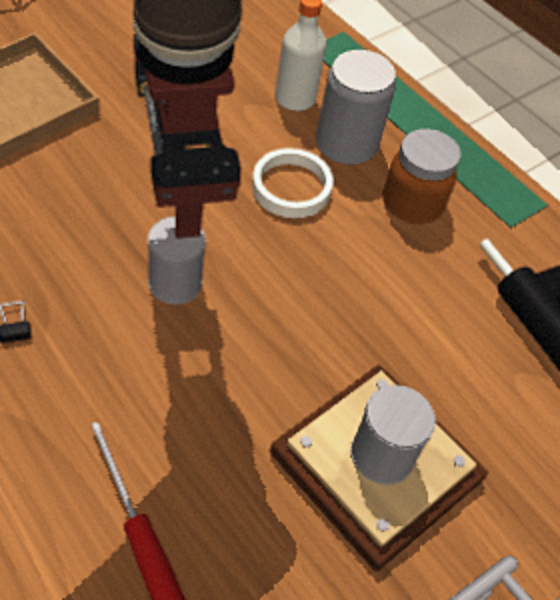

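The heavy tin, at about (393,435) in the crop, stands upright in the middle of the lowered plate. The gripper is centred over the second tin, so I grip that one.

>>> {"api": "send_rows", "payload": {"commands": "0 -1 30 0 0 0 87.8;0 -1 60 0 0 0 87.8;0 -1 90 0 0 0 87.8;0 -1 110 0 0 0 87.8;0 -1 123 0 0 0 87.8;0 -1 123 0 0 0 87.8;0 -1 123 0 0 0 70;0 -1 123 0 0 0 60;0 -1 123 0 0 0 45;0 -1 123 0 0 0 40", "grip_force": 30}}

```text
t: 12.8
tool_pos: [0.5123, -0.0618, 0.2039]
ee_rot: [3.14, -0.001, 1.124]
contact_force: [0.6, 1.9, 1.1]
opening: 0.677
```

>>> {"api": "send_rows", "payload": {"commands": "0 0 0 0 0 0 40;0 0 0 0 0 0 40;0 0 0 0 0 0 40;0 0 -8 0 0 0 40;0 0 -25 0 0 0 40;0 0 -45 0 0 0 40;0 0 -65 0 0 0 40;0 0 -80 0 0 0 40;0 0 -80 0 0 0 40;0 0 -80 0 0 0 40"}}

```text
t: 13.8
tool_pos: [0.5118, -0.0619, 0.283]
ee_rot: [3.142, -0.0, 1.124]
contact_force: [-0.3, -0.3, -1.1]
opening: 0.632
```

```bash
python3 - <<'E'
from g import *
s=manip.read_state();print(s['t'],s['tool_pos'],s['contact_force'],s['opening'],shift([.497,.2698,.283]),shift([.497,.2698,.208]))
E
```

```text
13.8 [ 0.51181996 -0.06185665  0.28304286] [-0.29302681 -0.34628833 -1.07709813] 0.6323775286759948 [ 2.927e+02 -1.567e+02  1.000e-01] [ 292.7 -156.7   75.1]
```

It weighs about 1 N, so it is the light one. On to the tray.

>>> {"api": "send_rows", "payload": {"commands": "20 -11 0 0 0 0 40;48 -26 0 0 0 0 40;80 -43 0 0 0 0 40;115 -62 0 0 0 0 40;150 -80 0 0 0 0 40;185 -99 0 0 0 0 40;220 -118 0 0 0 0 40;252 -135 0 0 0 0 40;278 -149 0 0 0 0 40;292 -157 0 0 0 0 40"}}

```text
t: 14.8
tool_pos: [0.4956, 0.272, 0.2817]
ee_rot: [-3.14, 0.001, 1.127]
contact_force: [-0.7, -0.1, -0.6]
opening: 0.629
```

>>> {"api": "send_rows", "payload": {"commands": "0 0 0 0 0 0 40;0 0 0 0 0 0 40;0 0 0 0 0 0 40"}}

```text
t: 15.1
tool_pos: [0.497, 0.2672, 0.2829]
ee_rot: [3.141, 0.001, 1.121]
contact_force: [0.4, 0.4, -1.5]
opening: 0.631
```

```bash
python3 - <<'E'
from g import *
s=manip.read_state();print(s['t'],s['tool_pos'],s['contact_force'],s['opening'],shift([.497,.2698,.208]))
E
```

```text
15.1 [0.49702218 0.26719031 0.28286685] [ 0.35055425  0.43167379 -1.51079891] 0.6312900605996765 [ 2.4 -1.2 74.9]
```

>>> {"api": "send_rows", "payload": {"commands": "0 0 15 0 0 0 40;0 0 35 0 0 0 40;0 0 52 0 0 0 40;0 0 62 0 0 0 40;0 0 69 0 0 0 40;0 0 72 0 0 0 40;0 0 73.5 0 0 0 40;0 0 74.5 0 0 0 40;0 0 75 0 0 0 40;0 0 75 0 0 0 40"}}

```text
t: 16.1
tool_pos: [0.4967, 0.2694, 0.2085]
ee_rot: [3.141, -0.001, 1.124]
contact_force: [-0.2, -0.1, -2.1]
opening: 0.63
```

>>> {"api": "send_rows", "payload": {"commands": "0 0 0 0 0 0 40;0 0 0 0 0 0 40"}}

```text
t: 16.3
tool_pos: [0.4967, 0.2693, 0.2083]
ee_rot: [3.141, -0.0, 1.124]
contact_force: [-0.5, -0.9, -1.9]
opening: 0.631
```

Almost down. I lower another 1.5 mm, then release and retreat.

>>> {"api": "send_rows", "payload": {"commands": "0 0 0.5 0 0 0 40;0 0 1 0 0 0 40;0 0 1.5 0 0 0 40;0 0 1.5 0 0 0 40;0 0 1.5 0 0 0 40"}}

```text
t: 16.8
tool_pos: [0.4967, 0.2693, 0.2077]
ee_rot: [-3.142, -0.001, 1.124]
contact_force: [-3.4, -2.1, 10.4]
opening: 0.625
```

>>> {"api": "send_rows", "payload": {"commands": "0 0 0 0 0 0 57;0 0 0 0 0 0 60;0 0 0 0 0 0 66;0 0 0 0 0 0 74;0 0 0 0 0 0 87.8;0 0 0 0 0 0 87.8;0 0 0 0 0 0 87.8;0 0 0 0 0 0 87.8"}}

```text
t: 17.6
tool_pos: [0.4967, 0.2693, 0.2066]
ee_rot: [3.142, 0.0, 1.124]
contact_force: [0.4, 0.2, 0.1]
opening: 1.002
```

>>> {"api": "send_rows", "payload": {"commands": "0 0 -10 0 0 0 87.8;0 0 -25 0 0 0 87.8;0 0 -45 0 0 0 87.8;0 0 -75 0 0 0 87.8;0 0 -105 0 0 0 87.8;0 0 -140 0 0 0 87.8;-25 15 -160 0 0 0 87.8;-60 35 -160 0 0 0 87.8;-95 55 -160 0 0 0 87.8;-130 75 -160 0 0 0 87.8"}}

```text
t: 18.6
tool_pos: [0.5079, 0.1181, 0.3678]
ee_rot: [3.141, -0.001, 1.124]
contact_force: [-0.1, 1.0, -1.0]
opening: 0.998
```

>>> {"api": "send_rows", "payload": {"commands": "0 0 0 0 0 0 87.8;0 0 0 0 0 0 87.8;0 0 0 0 0 0 87.8"}}

```text
t: 18.9
tool_pos: [0.508, 0.1207, 0.367]
ee_rot: [-3.142, -0.001, 1.125]
contact_force: [-0.2, 0.8, 0.3]
opening: 1.002
```

```bash
python3 - <<'E'
from g import *
import cv2
s=manip.read_state();print(s['t'],s['tool_pos'],s['contact_force'])
a=manip.snapshot('side');b=manip.snapshot('top')
cv2.imwrite('pics/s9.png',a[:,:,::-1]);cv2.imwrite('pics/t9.png',b[:,:,::-1])
r=lambda im,x,y,w,h:cv2.resize(im[y:y+h,x:x+w,::-1],(400,300))
cv2.imwrite('pics/p9.png',np.vstack([np.hstack([r(a,190,120,160,120),r(a,360,290,160,120)]),np.hstack([r(b,90,220,160,120),r(b,400,165,160,120)])]))
E
```

```text
18.9 [0.50801027 0.12070079 0.36703831] [-0.23744727  0.82916217  0.349477  ]
```

View pics/p9.png

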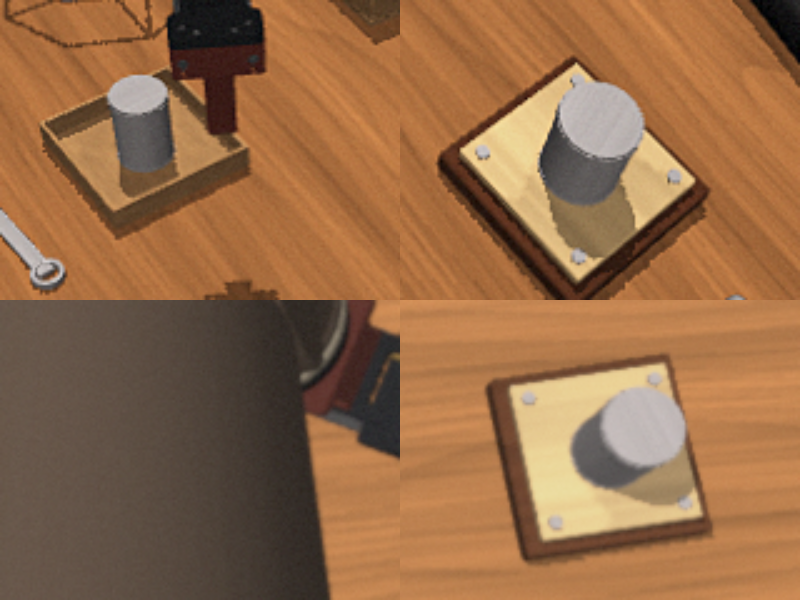

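```bash
python3 - <<'E'
from h import *
S=lambda p:np.array(p)/2.5-[160,0]+[359.7,289.7]
T=lambda p:np.array(p)/2.5-[160,120]+[399.7,164.7]
for z in(.104,.108,.112,.116):print(z,px2w('side',S([(601,118)]),z)[0,:2],px2w('top',T([(642,427)]),z)[0,:2])
for z in(.033,.037,.041):print(z,px2w('side',S([(578,78),(483,152),(579,257),(674,177)]),z).mean(0)[:2],px2w('top',T([(529,398),(655,379),(685,503),(556,523)]),z).mean(0)[:2])
print('light',px2w('side',np.array([(138,95)])/2.5+[189.7,119.7],.080))
E
```

```text
0.104 [ 0.55504984 -0.33399256] [ 0.55273193 -0.33491085]
0.108 [ 0.55291726 -0.33506481] [ 0.55181447 -0.33335416]
0.112 [ 0.55078469 -0.33613705] [ 0.55089701 -0.33179747]
0.116 [ 0.54865211 -0.33720929] [ 0.54997955 -0.33024079]
0.033 [ 0.55487211 -0.33328425] [ 0.55369736 -0.33342456]
0.037 [ 0.55294147 -0.3342592 ] [ 0.55284787 -0.33199708]
0.041 [ 0.55101084 -0.33523414] [ 0.55199839 -0.33056959]
light [[0.49714135 0.26491613 0.08      ]]
```

```bash
python3 -c "
from bench import manip
print(manip.close_job())"
```

```text
the job is handed in; nothing more can be done
None
```

The heavy tin stands on the closed press plate and the light tin stands in the tray. The job was handed in at about 19 s, well inside the 64 s limit; the interface reports no verdict.

- **Weighing:** The left tin pulled about 7 N when lifted, so it was the heavy one. The right tin pulled about 1 N.
- **Heavy tin:** The two cameras put it within about 3 mm of the plate's middle. Its lid lies within about 3 mm of straight above where I set it down, so it stands upright. The plate's screws agree best at about 33 mm height, so the plate reads as closed. With the calibration good only to 2 mm, that is a narrow margin under the 34.5 mm limit.
- **Light tin:** It stands upright about 5 mm from the tray centre. Only the side camera could see it at the end, because the arm blocked the top view.
- **Robot:** The gripper was open and clear of everything. No force reading was above about 11 N, and no check failed or disagreed.

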